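Re-hang the gear guard on the stringing clamp stand

TASK

The yellow gear guard was parked on the grey service bracket while the gears of the blue clamp stand were greased. Pinch its two tabs together to pull back the sprung hinge pin, lift the guard off the bracket, and hang it on the clamp stand so that it sits fully down in the stand's hinge yoke with the pin sprung out into its hole. The yoke is clamped somewhere on its adjuster, so find its place by feel: never press the guard on the stand with more than 25 N, set it down before you let go rather than dropping it, and leave the other things on the cart alone.

Things in the scene. Friction and masses are not known exactly. Their poses are not given: they have to be found in the camera images.
- guard: Yellow gear guard, loose, 0.27 to 0.42 kg with its pin. Origin: centre of its hinge block, on the hinge line; z up, y along the hinge line, x through the panel. Block 24 (x) by 120 (y) by 14 mm (z) about the origin; a panel 4 mm thick, 80 mm wide hangs from it to 80 mm below the origin. A fixed steel stub, 8 mm diameter, sticks out 14 mm from the -y end; the sprung pin, alike, from the +y end.
- guard_pinch (a point): Where to pinch, fingers closing along the guard's y: 44 mm above its origin, midway between the outer faces of its two tabs when pinched. Tabs 20 mm wide (x), 6 mm thick, tops 64 mm above the origin: orange fixed tab, outer face at y = -14 mm; black pin tab, outer face at +32 mm at rest, +14 mm pulled back. Keep the fingertips over 18 mm above the origin, clear of the ears.
- guard_pin (a joint): How far the sprung pin is pulled back towards -y into the guard, m: 0 out, 0.018 fully back at its stop (tabs pinched to 28 mm over both), when its end is inside the block. The spring pushes it out with 5 N at 0 and 8 N fully back.
- rack_hinge (a point): Centre of the service bracket's hinge line, 115 mm above the cart top; z up, y along the hinge line. The guard hangs here at the start, its axes parallel to these, within 1 mm.
- rack: Grey plastic service bracket, fixed; origin under rack_hinge on the cart top, same axes. Base plate 120 by 170 mm. Its ears, and those of the stand's yoke: 8 mm thick, 125 mm apart inside, tops 18 mm above their hinge line, reaching 18 mm before and behind it. The -y ear has an open-topped slot for the stub (20 mm wide for 8 mm, then 12 mm); the +y ear a closed hole, 12 by 14 mm.
- stand_hinge (a point): Mid-adjustment point of the stand's hinge line, 115 mm above the cart top; z up; y along the hinge line, the same way as the guard's y when hung. The aluminium yoke is clamped up to 8 mm either way along y and up to 5 mm up or down from here; x is exact. Ledges inside its ears carry the block; home, the guard's origin is on the yoke's hinge line, give or take 2.5 mm in y.
- stand: Blue hand-cranked clamp stand, fixed, with its yoke; origin under stand_hinge on the cart top, same axes. Housing 45 to 115 mm behind (+x) the hinge line, 108 mm high; clamp post on it to 178 mm, 74 to 106 mm behind; crank to 174 mm behind. Lowered too far to +y or -y, the guard's block lands on that ear's top, 25 mm above home.
- tin: Squat round tin of grommets, 72 mm diameter, 46 mm high, loose; origin centre of underside. Leave alone.
- punch: Steel pin punch lying along its x, 115 mm long, 12 mm thick, loose; origin near its middle on the underside. Leave alone.
- bumper0: White plastic bumper guard, a channel 18 by 80 mm, 12 mm high, loose; origin centre of underside. Leave alone.
- bumper1: Second white bumper guard, same as bumper0. Leave alone.
Things that resemble listed ones, but are neither listed nor needed, are in the scene too. There is more than one size of the guard; the one meant has the size given above.

How it is judged:
By the outcome, as a careful person would: the job done as asked, in the order asked, and still so for the second after the job is handed in, with the robot touching nothing.
It also fails if it takes over 58 s, if anything falls off the work surface, if the arm or the gripper's body presses on something with over 40 N, if the wrist force passes 120 N, or if a joint passes its speed limit or range.

ROBOT

A 6-joint arm with a two-finger parallel gripper is mounted at the origin on the work surface. World frame = base frame: x ahead of the robot, y to its left, z up, the work surface at z = 0. Lengths are in mm, angles in rad, forces in N, time in s.
With the tool pointing down it reaches from about 275 to 1000 mm from the base axis. Payload 8.4 kg.
Tool frame: the origin (TCP) lies midway between the tips of the shut fingers; the grasp point (between the pads) lies 19 mm behind it; z points along the fingers, y is the line along which they close (so a half turn about z gives the same grasp; the last joint's range is limited). The gripper opens to 85 mm and grips with 20 to 120 N. Pads are 22 mm wide; open, the fingers measure 114 mm over their backs; the gripper's body (76 mm by 85 mm) begins 54 mm behind the grasp point. The pads swing forward as they close: fully open they stand 13 mm farther back than shut.
Start: joints at [1.337, 0.353, 1.633, -0, 1.155, -0.002], TCP at [143.579, 608.287, 231.281] pointing down, gripper open.
Joint ranges: [-2.63, 2.63], [-0.92, 2.1], [0.06, 2.66], [-1.3, 4.44], [0, 2.69], [-3.02, 3.02]. Speed limits (rad/s): [2.22, 2.22, 2.79, 3.14, 3.14, 3.14].

INTERFACE

Orientations are given as a 3x3 rotation matrix whose columns are the frame's x, y, z axes.
In Python, from plant import get_obs, snapshot, camera_model, close_job, look_for gives the robot as it stands.
- The arm moves only by the tool step_arm, never from a script. Its argument "commands" is a list that holds one entry, the list of rows, each a list of 7 numbers: the shift along the world's x, y, z scaled (see below), then the turn, a rotation vector about the world's x, y, z scaled (see below), then the gripper's target within -1 to 1 (shut at 1, half-way at 0, fully open at -1). In form: [[[tx, ty, tz, rx, ry, rz, grip], ...]]. A call has 1 to 10 rows; each row is the pose to reach, as a shift and turn from the pose commanded when the call began, turning the shorter way round; what a row does not reach only later rows make up. The controller multiplies each number of a shift by 0.25 m and each number of a turn by pi rad. A row lasts 1/10 s, in which the tool goes at most 50 mm and 8.59 degrees, less where a joint would pass 70% of its speed; a pose out of reach is approached as far as the arm can. A call with a number of a shift or a turn outside -1 to 1 is refused whole. A call with a gripper value outside its range is refused whole. The fingers move at their own pace and stop on an object; "squeeze" is the grip in N (left out, the last holds). Time passes only in rows, so rows that repeat a pose let the fingers close. It gives the time, the measured TCP pose, the force, the opening and the grip force at its end, in the units of the state.
- get_obs(): the state, without advancing time (a new reading comes with each control period).
- snapshot(name): name is "scene" or "top" or "wrist"; returns the picture (400x640x3 uint8, red, green, blue); there is no depth.
- camera_model(name): a dict with "fovy" (degrees; the focal length in pixels is half the picture's height over the tangent of half this angle, whatever the lens; pixels are square), "cx", "cy" (the principal point, pixels), "cam_to_world" (4x4, takes a point from camera to world coordinates). Camera axes: x right, y down, z forward; pixel columns grow to the right and rows downward; lengths in mm; the calibration is good to about 2 mm. A picture is of the moment at which its call begins: read the wrist's pose just before it. camera_model takes no time and is no camera call; for the wrist camera it gives the pose at the moment of the call.
- close_job(): hands the job in; it is judged then, once.
Trained networks look in the newest picture that a camera, given by its name, has taken for a name from the list of things; names that differ only in an ending like _2 or _b are one class to them, and where a whole thing is asked for, a point or a joint stands for the part that bears it (a point fixed in the world has none). Each returns a list of dicts, best first, with "confidence" (0 to 1); they miss things now and then, are a little off and sometimes report something else, mostly with a low value. They report only what shows in the picture. A call takes as long as a camera call. They do not tell look-alikes from the thing itself.
- look_for(camera, target): "box" ([left, top, right, bottom] in pixels, round what is visible of it).
The state is a dict: "time_s": time; "qpos": joint angles; "joint_vel": joint speeds; "effort": joint torques, N m; "eef_pos": TCP position; "ee_rot": TCP orientation; "force": force on the tool from outside, world axes, zero at the start; "ft_torque": the same for the moment, N m; "finger_gap": finger opening in mm; "grip_force": force on a finger pad.
Only numpy, scipy, OpenCV 4.12 (cv2) and the standard library are available. Lean on these libraries where they do the work, as an engineer would, in place of code of your own. Each camera call takes 0.05 s, during which the arm holds its last target. There are 200 camera calls.

## Working session

There is one attempt and no reset: what is moved stays moved. The work goes in short steps, Python scripts to look and compute and a tool call to move; the robot and the scene stay as the last step left them, time stands still between calls to the robot, and variables do not carry over. Pictures are saved under pics/ and viewed, at most 10 in all, crops included, and the job is handed in when it is done.

Besides the shell and the picture viewer there is one more tool, called after "Call:" as name(argument=value, ...), one argument or row to a line, values as JSON. step_arm: Moves the arm, as the interface text tells. Shifts and turns lie within -1 to 1; 1 stands for 0.25 m of shift or pi rad of turn. Its arguments: {"type":"object","properties":{"commands":{"type":"array"},"squeeze":{"type":"number"}},"required":["commands"]}

```bash
mkdir -p pics; ls; python3 - <<'E'
from plant import *
import cv2,numpy as np
np.set_printoptions(precision=4,suppress=True)
for c in ("scene","top"):
    im=snapshot(c); cv2.imwrite(f"pics/{c}0.png",im[:,:,::-1])
    m=camera_model(c); print(c,m["fovy"],m["cx"],m["cy"],np.array(m["cam_to_world"]).tolist())
    for t in ("guard","rack","stand"):
        print(t,[(np.round(d["box"]).tolist(),round(d["confidence"],2)) for d in look_for(c,t)][:4])
o=get_obs();print(o["eef_pos"],o["ee_rot"],o["time_s"],o["force"])
E
```

```text
pics
scene 56.231802175553995 322.91673759832975 199.25810264784718 [[0.7237725180439933, 0.47989730756216337, -0.4958345654740538, 1054.4703559090858], [0.6898447018742889, -0.4861809509504545, 0.5364162285286355, -514.6048428396718], [0.01635938324726146, -0.7302921724402489, -0.6829390261599282, 769.0045982434547], [0.0, 0.0, 0.0, 1.0]]
guard [([289.0, 94.0, 338.0, 166.0], 0.9), ([222.0, 222.0, 267.0, 274.0], 0.89), ([165.0, 155.0, 250.0, 218.0], 0.88)]
rack [([211.0, 225.0, 293.0, 320.0], 0.89), ([271.0, 176.0, 290.0, 198.0], 0.54)]
stand [([347.0, 144.0, 432.0, 228.0], 0.6)]
top 46.310411380218554 319.53502616211205 198.99448149335575 [[-0.021651653767266372, -0.9945100319761451, 0.10237676585998193, 475.71879677300797], [-0.9996621339482427, 0.023008616264306576, 0.012092209378263805, -9.87413932544508], [-0.014381371255492452, -0.10208035989556968, -0.9946721953912268, 1013.9364369678472], [0.0, 0.0, 0.0, 1.0]]
guard [([370.0, 286.0, 463.0, 358.0], 0.7), ([409.0, 184.0, 484.0, 209.0], 0.69), ([183.0, 277.0, 227.0, 388.0], 0.63)]
rack [([391.0, 161.0, 483.0, 224.0], 0.66), ([296.0, 105.0, 331.0, 116.0], 0.17)]
stand [([156.0, 109.0, 260.0, 225.0], 0.56), ([410.0, 190.0, 446.0, 207.0], 0.17)]
[143.5562 608.2127 231.1528] [[-0.9733  0.2297 -0.    ]
 [ 0.2297  0.9733 -0.0002]
 [-0.     -0.0002 -1.    ]] 0.4 [0.5288 0.7301 0.1633]
```

View pics/scene0.png

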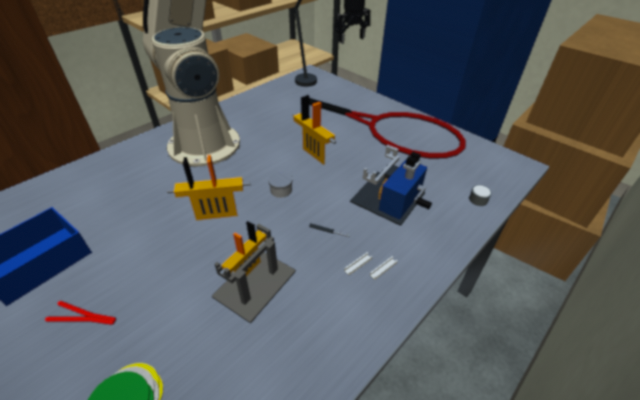

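View pics/top0.png

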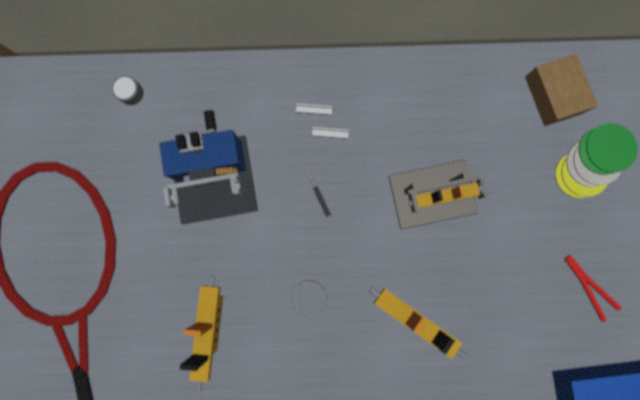

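The guard meant hangs on the grey rack, about (447,195) in the top picture, black tab left at (436,197) and orange right at (457,193). The stand's yoke runs from about (170,195) to (238,185), with its housing up-image. The other two yellow guards are look-alikes.

```bash
cat > h.py <<'E'
from plant import *
import cv2,numpy as np
np.set_printoptions(precision=3,suppress=True)
def ray(m,uv):
    f=200/np.tan(np.radians(m["fovy"]/2)); T=np.array(m["cam_to_world"])
    d=T[:3,:3]@np.array([(uv[0]-m["cx"])/f,(uv[1]-m["cy"])/f,1]); return T[:3,3],d
def onz(m,uv,z):
    o,d=ray(m,uv); return o+d*(z-o[2])/d[2]
def proj(m,P):
    f=200/np.tan(np.radians(m["fovy"]/2)); T=np.array(m["cam_to_world"])
    p=(np.asarray(P)-T[:3,3])@T[:3,:3]; return p[...,:2]/p[...,2:]*f+[m["cx"],m["cy"]]
E
python3 - <<'E'
from h import *
m=camera_model("top")
for n,uv,z in [("black",(436,197),179),("orange",(457,193),179),("blockL",(416,201),122),("blockR",(480,189),122),("yokeL",(170,192),133),("yokeR",(238,185),133),("plateTL",(390,175),4),("plateTR",(468,161),4),("plateBL",(401,227),4),("hsgTL",(161,144),108),("hsgTR",(236,132),108)]:
    print(n,onz(m,uv,z))
im=cv2.imread("pics/top0.png")
a=cv2.resize(im[90:240,140:270],None,fx=3,fy=3,interpolation=2); b=cv2.resize(im[90:240,370:500],None,fx=3,fy=3,interpolation=2)
cv2.imwrite("pics/c1.png",np.hstack([a,b]))
E
```

```text
black [ 560.421 -208.16   179.   ]
orange [ 566.746 -245.941  179.   ]
blockL [ 559.406 -183.259  122.   ]
blockR [ 579.631 -306.241  122.   ]
yokeL [586.376 285.453 133.   ]
yokeR [596.768 155.515 133.   ]
plateTL [ 628.637 -152.176    4.   ]
plateTR [ 655.401 -322.905    4.   ]
plateBL [ 515.025 -171.612    4.   ]
hsgTL [685.731 312.811 108.   ]
hsgTR [706.232 163.777 108.   ]
```

View pics/c1.png

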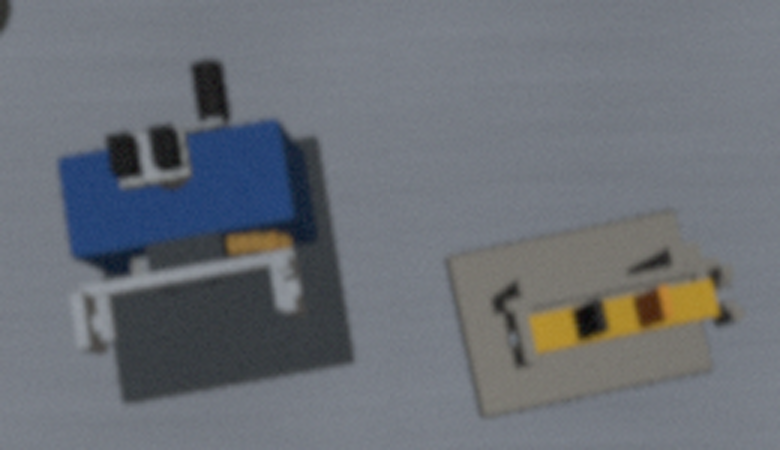

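```bash
python3 - <<'E'
from h import *
m=camera_model("wrist");o=get_obs();T=np.array(m["cam_to_world"]);R=np.array(o["ee_rot"])
print(m["fovy"],m["cx"],m["cy"]);print(R.T@T[:3,:3]);print(R.T@(T[:3,3]-o["eef_pos"]))
t=camera_model("top")
for uv in [(203,190.5),(170.7,196.7),(235.7,184.3)]: print(onz(t,uv,133))
E
```

```text
69.48419019890974 322.629732945233 198.39502412883164
[[ 0.    -0.954 -0.3  ]
 [ 1.     0.001 -0.001]
 [ 0.001 -0.3    0.954]]
[  77.349   -0.387 -142.63 ]
[587.78  222.362 133.   ]
[577.333 284.014 133.   ]
[598.216 159.901 133.   ]
```

Call:
step_arm(
  commands=[
    [[0.2, -0.2, 0.08, 0, 0, 0.02, -1], [0.4, -0.4, 0.16, 0, 0, 0.04, -1], [0.6, -0.6, 0.24, 0, 0, 0.06, -1], [0.8, -0.8, 0.32, 0, 0, 0.09, -1], [1, -1, 0.4, 0, 0, 0.12, -1], [1, -1, 0.4, 0, 0, 0.12, -1], [1, -1, 0.4, 0, 0, 0.12, -1], [1, -1, 0.4, 0, 0, 0.12, -1]],
  ],
)

```text
time_s: 1.2
eef_pos: [396.4, 355.8, 333.0]
ee_rot: [[-0.99, -0.142, 0.003], [-0.142, 0.99, 0.001], [-0.003, 0.0, -1.0]]
force: [-0.5, 0.8, 0.5]
finger_gap: 85.7
grip_force: 0.0
```

Call:
step_arm(
  commands=[
    [[0.15, -0.15, 0, 0, 0, 0, -1], [0.3, -0.3, 0, 0, 0, 0, -1], [0.45, -0.45, 0, 0, 0, 0, -1], [0.6, -0.54, 0, 0, 0, 0, -1], [0.6, -0.54, 0, 0, 0, 0, -1], [0.6, -0.54, 0, 0, 0, 0, -1], [0.6, -0.54, 0, 0, 0, 0, -1]],
  ],
)

```text
time_s: 1.9
eef_pos: [542.8, 223.7, 331.1]
ee_rot: [[-0.989, -0.145, -0.001], [-0.145, 0.989, 0.0], [0.001, 0.0, -1.0]]
force: [0.0, 0.6, 0.1]
finger_gap: 85.6
grip_force: 0.0
```

```bash
python3 - <<'E'
from h import *
import json
m=camera_model("wrist");im=snapshot("wrist");cv2.imwrite("pics/w1.png",im[:,:,::-1])
json.dump({k:np.array(v).tolist() for k,v in m.items()},open("w1.json","w"))
o=get_obs();print(o["eef_pos"],o["qpos"])
E
```

```text
[542.624 224.069 331.269] [ 0.389  0.215  1.597  0.     1.33  -1.328]
```

View pics/w1.png

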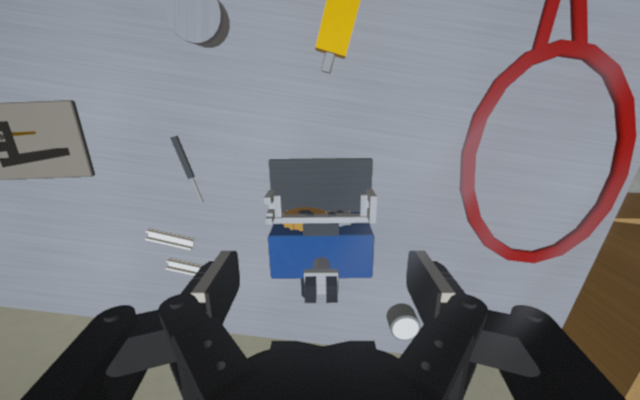

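The wrist picture shows the stand upright and square to the camera: base plate (270,159)–(372,158), yoke ears at columns 266–281 and 361–376 near row 205, housing bottom edge at row 278. I will enlarge it to measure.

```bash
python3 - <<'E'
import cv2
im=cv2.imread("pics/w1.png")
c=cv2.resize(im[150:240,255:385],None,fx=6,fy=6,interpolation=2);cv2.imwrite("pics/c2.png",c)
E
```

```text
(no output)
```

View pics/c2.png

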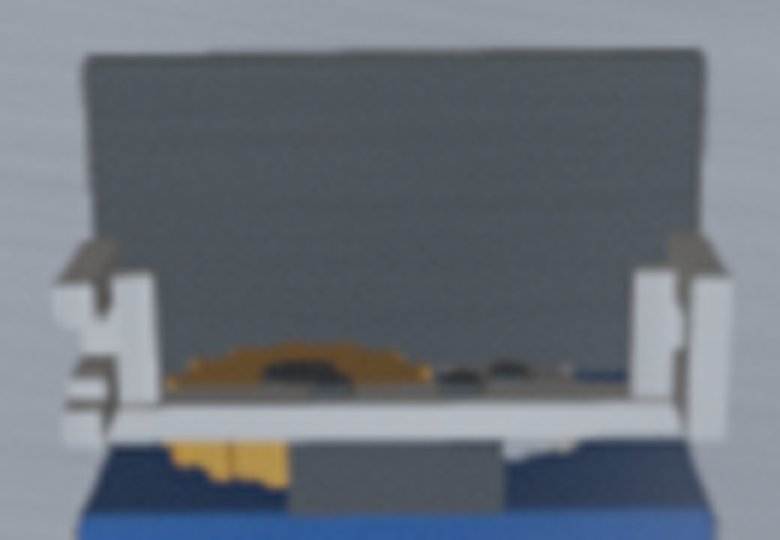

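Call:
step_arm(
  commands=[
    [[0, -0.2, 0, 0, 0, 0, -1], [0, -0.4, 0, 0, 0, 0, -1], [0, -0.6, 0, 0, 0, 0, -1], [0, -0.8, 0, 0, 0, 0, -1], [0, -1, 0, 0, 0, 0, -1], [0, -1, 0, 0, 0, 0, -1], [0, -1, 0, 0, 0, 0, -1]],
  ],
)

```text
time_s: 2.65
eef_pos: [543.1, -26.5, 331.6]
ee_rot: [[-0.99, -0.144, 0.0], [-0.144, 0.99, 0.001], [-0.0, 0.001, -1.0]]
force: [0.5, 0.2, -0.2]
finger_gap: 85.4
grip_force: 0.0
```

Call:
step_arm(
  commands=[
    [[0, -0.2, 0, 0, 0, 0, -1], [0, -0.4, 0, 0, 0, 0, -1], [0, -0.6, 0, 0, 0, 0, -1], [0, -0.8, 0, 0, 0, 0, -1], [0, -0.88, 0, 0, 0, 0, -1], [0, -0.88, 0, 0, 0, 0, -1], [0, -0.88, 0, 0, 0, 0, -1]],
  ],
)

```text
time_s: 3.35
eef_pos: [544.1, -244.7, 331.1]
ee_rot: [[-0.989, -0.146, -0.0], [-0.146, 0.989, 0.001], [0.0, 0.001, -1.0]]
force: [-0.5, 0.2, -0.1]
finger_gap: 85.2
grip_force: 0.0
```

```bash
python3 - <<'E'
from h import *
import json
m=camera_model("wrist");im=snapshot("wrist");cv2.imwrite("pics/w2.png",im[:,:,::-1])
json.dump({k:np.array(v).tolist() for k,v in m.items()},open("w2.json","w"))
o=get_obs();print(o["eef_pos"],o["qpos"])
p=proj(m,[570,-245,130]);print(p)
x,y=int(p[0]),int(p[1]);print(x-65,y-60)
cv2.imwrite("pics/c3.png",cv2.resize(im[y-60:y+40,x-65:x+65,::-1],None,fx=6,fy=6,interpolation=2))
E
```

```text
[ 544.042 -244.412  331.214] [-0.425  0.231  1.578  0.001  1.334 -2.143]
[319.503 194.552]
254 134
```

View pics/c3.png

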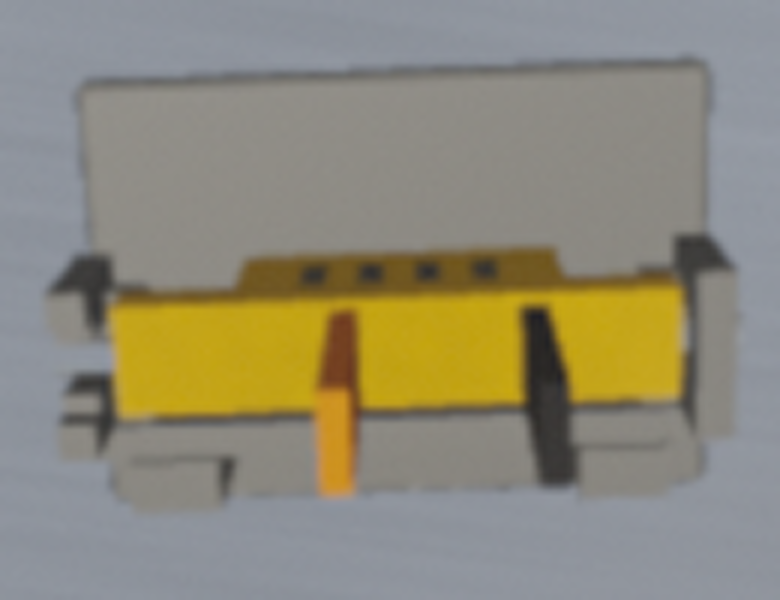

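Guard seen centred at crop (400,350), block top face corners (110,303),(683,288),(683,398),(117,418), orange tab top to the left, black to the right. Stand yoke: slotted ear left, closed ear right, as needed. Fitting poses.

```bash
python3 - <<'E'
from h import *
import json
from scipy.optimize import least_squares
def fit(mf,off,L,P,z0,dz):
    m=json.load(open(mf)); L=np.array(L,float); U=(np.array(P)+.5)/6-.5+off
    def w(p):
        c,s=np.cos(p[2]),np.sin(p[2]); R=np.array([[c,-s,0],[s,c,0],[0,0,1]])
        return L@R.T+[p[0],p[1],z0+(p[3] if dz else 0)]
    f=lambda p:np.r_[(proj(m,w(p))-U).ravel(),0 if not dz else p[3]/20]
    r=least_squares(f,[575,-245 if not dz else 222,.15,0]); print(r.x,np.degrees(r.x[2])); print(r.fun[:-1].reshape(-1,2))
fit("w2.json",[254,134],[(-12,-60,7),(-12,60,7),(12,60,7),(12,-60,7),(10,-14,64),(10,-8,64),(10,26,64),(10,32,64)],
 [(110,303),(683,288),(683,398),(117,418),(317,497),(353,494),(540,487),(570,484)],115,0)
fit("w2.json",[254,134],[(-18,62.5,18),(-18,70.5,18),(18,70.5,18),(-18,-70.5,18),(18,-70.5,18),(18,-62.5,18)],
 [(697,270),(735,268),(733,436),(48,293),(60,457),(97,457)],115,0)
L=[(-18,70.5,18),(18,70.5,18),(-18,62.5,18),(18,62.5,18),(-18,-70.5,18),(18,-70.5,18),(-18,-62.5,18)]
P=[(732,275),(726,440),(692,273),(690,440),(52,285),(63,445),(95,285)]
fit("w1.json",[255,150],L,P,115,0)
fit("w1.json",[255,150],L,P,115,1)
m=json.load(open("w1.json"));U=lambda a:(np.array(a)+.5)/6-.5+[255,150]
print([onz(m,U(a),108) for a in [(82,515),(715,512)]],[onz(m,U(a),4) for a in [(88,58),(703,50)]])
print([proj(m,[0,0,0])])
E
```

```text
[ 569.307 -244.856    0.18     0.   ] 10.33930532524121
[[-0.111  0.553]
 [-0.251 -0.06 ]
 [-0.489 -0.195]
 [ 0.336 -0.533]
 [ 0.386 -0.383]
 [-0.127 -0.056]
 [-0.157  0.129]
 [ 0.344  0.455]]
[ 569.022 -245.659    0.181    0.   ] 10.387250799084095
[[ 0.265 -0.079]
 [ 0.539  0.033]
 [ 0.246  0.104]
 [-0.974 -0.241]
 [-0.136  0.271]
 [ 0.06   0.064]]
[587.62  226.865   0.159   0.   ] 9.136056633011131
[[ 0.46   0.108]
 [ 0.251 -0.303]
 [ 0.642  0.526]
 [-0.043 -0.223]
 [-0.303 -0.074]
 [ 0.002  0.258]
 [-1.007 -0.158]]
[588.315 227.      0.159  -2.112] 9.13306448180951
[[ 0.15   0.164]
 [-0.044 -0.412]
 [ 0.373  0.581]
 [-0.3   -0.334]
 [ 0.096 -0.033]
 [ 0.375  0.135]
 [-0.648 -0.116]]
[array([643.978, 162.091, 108.   ]), array([621.988, 306.519, 108.   ])] [array([558.365, 137.257,   4.   ]), array([531.828, 302.9  ,   4.   ])]
[array([ 188.144, -380.086])]
```

Call:
step_arm(
  commands=[
    [[0.05, 0, -0.15, 0, 0, 0.006, -1], [0.1, -0.002, -0.3, 0, 0, 0.0108, -1], [0.1, -0.002, -0.42, 0, 0, 0.0108, -1], [0.1, -0.002, -0.52, 0, 0, 0.0108, -1], [0.1, -0.002, -0.62, 0, 0, 0.0108, -1], [0.1, -0.002, -0.7, 0, 0, 0.0108, -1], [0.1, -0.002, -0.76, 0, 0, 0.0108, -1], [0.1, -0.002, -0.76, 0, 0, 0.0108, -1], [0.1, -0.002, -0.76, 0, 0, 0.0108, -1]],
  ],
)

```text
time_s: 4.3
eef_pos: [569.1, -246.5, 141.9]
ee_rot: [[-0.984, -0.179, 0.0], [-0.179, 0.984, -0.0], [-0.0, -0.0, -1.0]]
force: [-0.1, 0.6, 0.4]
finger_gap: 85.4
grip_force: 0.0
```

Call:
step_arm(
  commands=[
    [[0, 0.005, -0.004, 0, 0, 0, 0], [0, 0.005, -0.004, 0, 0, 0, 0.2], [0, 0.005, -0.004, 0, 0, 0, 0.3], [0, 0.005, -0.004, 0, 0, 0, 0.5], [0, 0.005, -0.004, 0, 0, 0, 0.7], [0, 0.005, -0.004, 0, 0, 0, 1], [0, 0.005, -0.004, 0, 0, 0, 1], [0, 0.005, -0.004, 0, 0, 0, 1], [0, 0.005, -0.004, 0, 0, 0, 1], [0, 0.005, -0.004, 0, 0, 0, 1]],
  ],
  squeeze=50,
)

```text
time_s: 5.3
eef_pos: [569.4, -246.2, 142.3]
ee_rot: [[-0.984, -0.178, 0.002], [-0.178, 0.984, -0.0], [-0.002, -0.001, -1.0]]
force: [-1.4, 0.5, 9.4]
finger_gap: 26.5
grip_force: 48.6
```

Call:
step_arm(
  commands=[
    [[0, 0.005, 0.01, 0, 0, 0, 1], [0, 0.005, 0.03, 0, 0, 0, 1], [0, 0.005, 0.06, 0, 0, 0, 1], [0, 0.005, 0.1, 0, 0, 0, 1], [0, 0.005, 0.14, 0, 0, 0, 1], [0, 0.005, 0.2, 0, 0, 0, 1], [0, 0.005, 0.3, 0, 0, 0, 1], [0, 0.005, 0.4, 0, 0, 0, 1], [0, 0.005, 0.5, 0, 0, 0, 1], [0, 0.005, 0.5, 0, 0, 0, 1]],
  ],
)

```text
time_s: 6.3
eef_pos: [570.6, -245.6, 270.0]
ee_rot: [[-0.984, -0.178, 0.007], [-0.178, 0.984, -0.003], [-0.006, -0.004, -1.0]]
force: [0.1, -0.4, -3.3]
finger_gap: 26.5
grip_force: 49.9
```

```bash
python3 - <<'E'
from h import *
import json
m=camera_model("wrist");im=snapshot("wrist");a=np.array(im)
s=snapshot("scene")
json.dump({k:np.array(v).tolist() for k,v in m.items()},open("w3.json","w"))
o=get_obs();print(o["eef_pos"],o["force"],o["ft_torque"],o["finger_gap"])
cv2.imwrite("pics/w3.png",np.hstack([cv2.resize(a[150:400,150:490,::-1],(544,400)),cv2.resize(s[150:350,180:308,::-1],(256,400))]))
E
```

```text
[ 568.626 -244.732  265.652] [ 0.147  0.022 -3.704] [0.016 0.001 0.021] 26.112973199984292
```

View pics/w3.png

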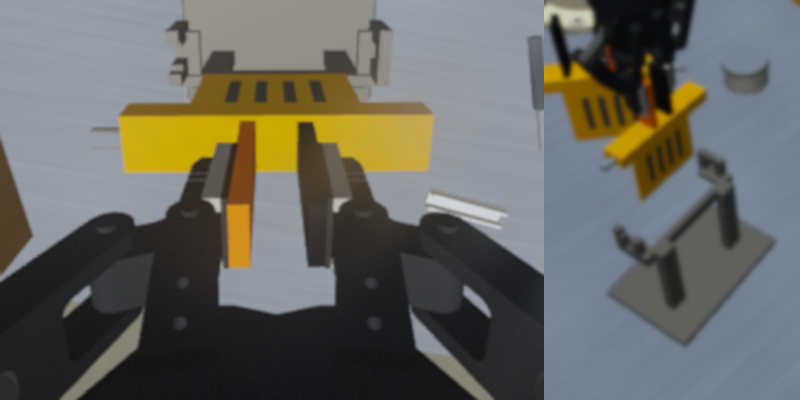

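The guard is off the bracket, held upright, the pin retracted (only the stub shows, at left (105,140)). Fit its pose in the hand.

```bash
python3 - <<'E'
from h import *
import json
from scipy.optimize import least_squares
m=json.load(open("w3.json")); T=np.array(m["cam_to_world"])
# tool frame from camera (known mounting)
Rct=np.array([[0,-.954,-.3],[1,.001,-.001],[.001,-.3,.954]]); Rt=T[:3,:3]@Rct.T; pt=T[:3,3]-Rt@[77.349,-.387,-142.63]
print(pt)
L=np.array([(-12,-60,7),(-12,60,7),(12,60,7),(12,-60,7),(10,-14,64),(10,-8,64)],float)
U=(np.array([(122,117),(432,117),(432,171),(122,173),(228,266),(249,266)])+.5)/1.6-.5+150
from scipy.spatial.transform import Rotation as Ro
def f(p):
    W=(L@Ro.from_euler("ZX",[p[2],p[4]]).as_matrix().T+[p[0],p[1],p[3]]); return np.r_[(proj(m,W)-U).ravel(),p[4]*20,(p[3]-pt[2]+27)/4]
r=least_squares(f,[570,-245,.18,240,0]);print(r.x,np.degrees(r.x[[2,4]]));print(r.fun[:-2].reshape(-1,2))
c,s=np.cos(r.x[2]),np.sin(r.x[2]); d=r.x[:2]-pt[:2]
print("guard minus tcp, guard axes",d@[c,s],d@[-s,c],r.x[3]-pt[2])
E
```

```text
[ 570.427 -245.303  270.017]
[ 571.876 -245.485    0.181  241.903   -0.007] [10.345 -0.42 ]
[[-1.36  -0.696]
 [ 1.364 -1.083]
 [-2.534  0.121]
 [ 2.601 -0.71 ]
 [-0.193  0.878]
 [ 0.142  0.843]]
guard minus tcp, guard axes 1.3929959115686696 -0.4397967444195014 -28.1139593124214
```

Call:
step_arm(
  commands=[
    [[0, 0.06, 0.03, 0, 0, 0, 1], [0, 0.16, 0.04, 0, 0, 0, 1], [0, 0.28, 0.04, 0, 0, 0, 1], [0, 0.4, 0.04, 0, 0, 0, 1], [0, 0.52, 0.04, 0, 0, 0, 1], [0, 0.64, 0.04, 0, 0, 0, 1], [0, 0.76, 0.04, 0, 0, 0, 1], [0, 0.88, 0.04, 0, 0, 0, 1], [0, 0.96, 0.04, 0, 0, 0, 1], [0, 1, 0.04, 0, 0, 0, 1]],
  ],
)

```text
time_s: 7.4
eef_pos: [567.6, 7.7, 274.2]
ee_rot: [[-0.984, -0.18, -0.002], [-0.18, 0.984, 0.001], [0.002, 0.001, -1.0]]
force: [0.5, -0.2, -4.2]
finger_gap: 26.4
grip_force: 51.3
```

Call:
step_arm(
  commands=[
    [[0.01, 0.1, 0, 0, 0, 0, 1], [0.02, 0.22, 0, 0, 0, -0.002, 1], [0.03, 0.34, 0, 0, 0, -0.004, 1], [0.05, 0.46, 0, 0, 0, -0.006, 1], [0.06, 0.58, 0, 0, 0, -0.0075, 1], [0.07, 0.7, 0, 0, 0, -0.0075, 1], [0.07, 0.8, 0, 0, 0, -0.0075, 1], [0.07, 0.86, 0, 0, 0, -0.0075, 1], [0.07, 0.89, 0, 0, 0, -0.0075, 1], [0.07, 0.89, 0, 0, 0, -0.0075, 1]],
  ],
)

```text
time_s: 8.4
eef_pos: [585.8, 228.0, 274.9]
ee_rot: [[-0.988, -0.156, -0.001], [-0.156, 0.988, -0.0], [0.001, -0.0, -1.0]]
force: [0.1, -0.9, -2.9]
finger_gap: 26.2
grip_force: 51.3
```

```bash
python3 - <<'E'
from h import *
import json
o=get_obs();m=camera_model("wrist");im=snapshot("wrist")
json.dump({k:np.array(v).tolist() for k,v in m.items()},open("w4.json","w"))
R=np.array(o["ee_rot"]);print(o["eef_pos"],R[:,1],R[:,2],o["force"],o["finger_gap"])
cv2.imwrite("pics/w4.png",cv2.resize(im[120:320,190:450,::-1],None,fx=3,fy=3,interpolation=2))
E
```

```text
[585.828 227.961 274.872] [-0.156  0.988 -0.   ] [-0.001 -0.    -1.   ] [ 0.079 -0.893 -2.932] 26.17857222133129
```

View pics/w4.png

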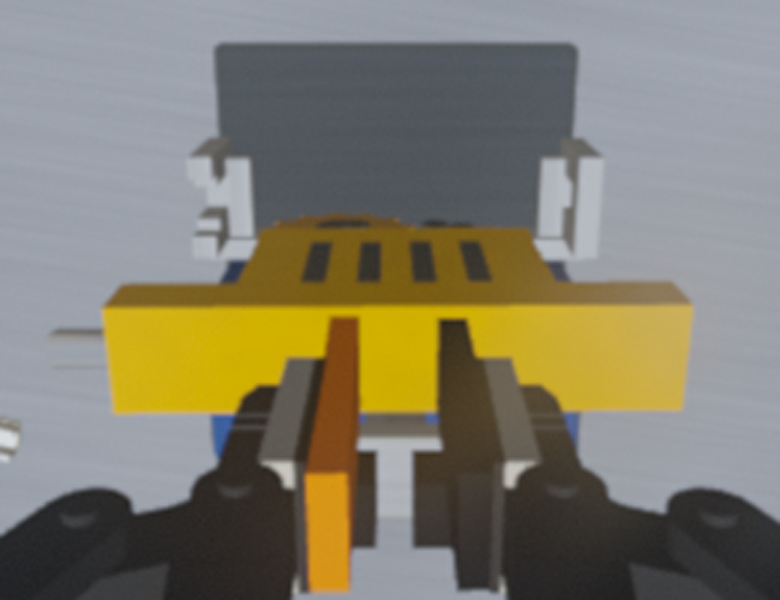

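The held block (columns 104–692) lies over the yoke's ears (189–603); it needs about −0.7 mm along hinge y and +1.7 mm in x. Correct and descend.

Call:
step_arm(
  commands=[
    [[0.007, -0.002, -0.04, 0, 0, 0, 1], [0.007, -0.002, -0.1, 0, 0, 0, 1], [0.007, -0.002, -0.17, 0, 0, 0, 1], [0.007, -0.002, -0.24, 0, 0, 0, 1], [0.007, -0.002, -0.3, 0, 0, 0, 1], [0.007, -0.002, -0.35, 0, 0, 0, 1], [0.007, -0.002, -0.38, 0, 0, 0, 1], [0.007, -0.002, -0.38, 0, 0, 0, 1], [0.007, -0.002, -0.38, 0, 0, 0, 1]],
  ],
)

```text
time_s: 9.35
eef_pos: [588.2, 227.4, 180.6]
ee_rot: [[-0.988, -0.155, 0.001], [-0.155, 0.988, 0.0], [-0.001, 0.0, -1.0]]
force: [-0.1, -0.4, -3.7]
finger_gap: 26.4
grip_force: 51.3
```

Call:
step_arm(
  commands=[
    [[0, 0, -0.006, 0, 0, 0, 1], [0, 0, -0.012, 0, 0, 0, 1], [0, 0, -0.018, 0, 0, 0, 1], [0, 0, -0.024, 0, 0, 0, 1], [0, 0, -0.024, 0, 0, 0, 1]],
  ],
)

```text
time_s: 9.85
eef_pos: [587.7, 227.2, 174.1]
ee_rot: [[-0.988, -0.155, -0.0], [-0.155, 0.988, -0.0], [0.0, -0.0, -1.0]]
force: [-0.9, -0.7, -3.7]
finger_gap: 26.1
grip_force: 51.3
```

Call:
step_arm(
  commands=[
    [[0, 0, -0.006, 0, 0, 0, 1], [0, 0, -0.012, 0, 0, 0, 1], [0, 0, -0.012, 0, 0, 0, 1]],
  ],
)

```text
time_s: 10.15
eef_pos: [587.7, 227.2, 171.0]
ee_rot: [[-0.988, -0.155, -0.0], [-0.155, 0.988, -0.0], [0.0, -0.0, -1.0]]
force: [0.2, -0.2, -3.3]
finger_gap: 25.9
grip_force: 51.3
```

Call:
step_arm(
  commands=[
    [[0, 0, -0.006, 0, 0, 0, 1], [0, 0, -0.01, 0, 0, 0, 1], [0, 0, -0.01, 0, 0, 0, 1]],
  ],
)

```text
time_s: 10.45
eef_pos: [587.7, 227.2, 168.6]
ee_rot: [[-0.988, -0.155, -0.0], [-0.155, 0.988, -0.0], [0.0, -0.0, -1.0]]
force: [0.1, -0.4, -3.6]
finger_gap: 26.1
grip_force: 51.3
```

Call:
step_arm(
  commands=[
    [[0, 0, -0.005, 0, 0, 0, 1], [0, 0, -0.01, 0, 0, 0, 1], [0, 0, -0.01, 0, 0, 0, 1]],
  ],
)

```text
time_s: 10.75
eef_pos: [587.7, 227.3, 166.1]
ee_rot: [[-0.988, -0.155, -0.0], [-0.155, 0.988, -0.0], [0.0, -0.0, -1.0]]
force: [-0.0, 0.4, -4.6]
finger_gap: 26.4
grip_force: 51.3
```

Call:
step_arm(
  commands=[
    [[0, 0, -0.005, 0, 0, 0, 1], [0, 0, -0.01, 0, 0, 0, 1], [0, 0, -0.01, 0, 0, 0, 1]],
  ],
)

```text
time_s: 11.05
eef_pos: [587.7, 227.3, 163.5]
ee_rot: [[-0.988, -0.155, -0.0], [-0.155, 0.988, -0.0], [0.0, -0.0, -1.0]]
force: [0.2, -0.7, -3.8]
finger_gap: 26.4
grip_force: 51.3
```

Call:
step_arm(
  commands=[
    [[0, 0, -0.005, 0, 0, 0, 1], [0, 0, -0.008, 0, 0, 0, 1], [0, 0, -0.008, 0, 0, 0, 1]],
  ],
)

```text
time_s: 11.35
eef_pos: [587.7, 227.3, 161.6]
ee_rot: [[-0.988, -0.155, -0.0], [-0.155, 0.988, -0.0], [0.0, -0.0, -1.0]]
force: [-0.3, -0.1, -4.5]
finger_gap: 25.6
grip_force: 51.3
```

Call:
step_arm(
  commands=[
    [[0, 0, -0.005, 0, 0, 0, 1], [0, 0, -0.01, 0, 0, 0, 1], [0, 0, -0.01, 0, 0, 0, 1]],
  ],
)

```text
time_s: 11.65
eef_pos: [587.7, 227.2, 159.0]
ee_rot: [[-0.988, -0.155, -0.0], [-0.155, 0.988, -0.0], [0.0, -0.0, -1.0]]
force: [-0.5, 0.8, -2.7]
finger_gap: 26.2
grip_force: 51.3
```

Call:
step_arm(
  commands=[
    [[0, 0, -0.005, 0, 0, 0, 1], [0, 0, -0.01, 0, 0, 0, 1], [0, 0, -0.01, 0, 0, 0, 1]],
  ],
)

```text
time_s: 11.95
eef_pos: [587.7, 227.2, 156.5]
ee_rot: [[-0.988, -0.155, -0.0], [-0.155, 0.988, -0.0], [0.0, -0.0, -1.0]]
force: [-0.6, 0.4, -3.5]
finger_gap: 26.4
grip_force: 51.3
```

Call:
step_arm(
  commands=[
    [[0, 0, -0.005, 0, 0, 0, 1], [0, 0, -0.01, 0, 0, 0, 1], [0, 0, -0.01, 0, 0, 0, 1]],
  ],
)

```text
time_s: 12.25
eef_pos: [587.7, 227.2, 154.1]
ee_rot: [[-0.988, -0.155, -0.0], [-0.155, 0.988, -0.0], [0.0, -0.0, -1.0]]
force: [-0.1, -0.5, -4.6]
finger_gap: 26.3
grip_force: 51.3
```

Call:
step_arm(
  commands=[
    [[0, 0, -0.005, 0, 0, 0, 1], [0, 0, -0.01, 0, 0, 0, 1], [0, 0, -0.01, 0, 0, 0, 1]],
  ],
)

```text
time_s: 12.55
eef_pos: [587.7, 227.2, 151.6]
ee_rot: [[-0.988, -0.155, -0.0], [-0.155, 0.988, -0.0], [0.0, -0.0, -1.0]]
force: [0.2, -0.1, -3.8]
finger_gap: 26.5
grip_force: 51.3
```

Call:
step_arm(
  commands=[
    [[0, 0, -0.004, 0, 0, 0, 1], [0, 0, -0.008, 0, 0, 0, 1], [0, 0, -0.008, 0, 0, 0, 1]],
  ],
)

```text
time_s: 12.85
eef_pos: [587.8, 227.3, 149.6]
ee_rot: [[-0.988, -0.155, -0.0], [-0.155, 0.988, -0.0], [0.0, -0.0, -1.0]]
force: [-0.1, 0.1, -4.0]
finger_gap: 26.4
grip_force: 51.3
```

Call:
step_arm(
  commands=[
    [[0, 0, -0.004, 0, 0, 0, 1], [0, 0, -0.007, 0, 0, 0, 1], [0, 0, -0.007, 0, 0, 0, 1]],
  ],
)

```text
time_s: 13.15
eef_pos: [587.8, 227.3, 147.9]
ee_rot: [[-0.988, -0.155, -0.0], [-0.155, 0.988, -0.0], [0.0, -0.0, -1.0]]
force: [0.3, -0.5, -3.7]
finger_gap: 26.8
grip_force: 51.3
```

Call:
step_arm(
  commands=[
    [[0, 0, -0.003, 0, 0, 0, 1], [0, 0, -0.006, 0, 0, 0, 1], [0, 0, -0.006, 0, 0, 0, 1]],
  ],
)

```text
time_s: 13.45
eef_pos: [587.8, 227.3, 146.4]
ee_rot: [[-0.988, -0.155, -0.0], [-0.155, 0.988, -0.0], [0.0, -0.0, -1.0]]
force: [0.1, -0.5, -3.1]
finger_gap: 26.4
grip_force: 51.3
```

Call:
step_arm(
  commands=[
    [[0, 0, -0.003, 0, 0, 0, 1], [0, 0, -0.006, 0, 0, 0, 1], [0, 0, -0.006, 0, 0, 0, 1]],
  ],
)

```text
time_s: 13.75
eef_pos: [587.8, 227.3, 144.9]
ee_rot: [[-0.988, -0.155, -0.0], [-0.155, 0.988, -0.0], [0.0, -0.0, -1.0]]
force: [0.3, -0.3, -4.4]
finger_gap: 26.3
grip_force: 51.3
```

Call:
step_arm(
  commands=[
    [[0, 0, -0.003, 0, 0, 0, 1], [0, 0, -0.006, 0, 0, 0, 1], [0, 0, -0.006, 0, 0, 0, 1]],
  ],
)

```text
time_s: 14.05
eef_pos: [587.7, 227.3, 143.4]
ee_rot: [[-0.988, -0.155, -0.0], [-0.155, 0.988, -0.0], [0.0, -0.0, -1.0]]
force: [-0.3, 0.6, -4.5]
finger_gap: 26.3
grip_force: 51.3
```

Call:
step_arm(
  commands=[
    [[0, 0, -0.003, 0, 0, 0, 1], [0, 0, -0.006, 0, 0, 0, 1], [0, 0, -0.006, 0, 0, 0, 1]],
  ],
)

```text
time_s: 14.35
eef_pos: [587.7, 227.3, 141.9]
ee_rot: [[-0.988, -0.155, -0.0], [-0.155, 0.988, -0.0], [0.0, -0.0, -1.0]]
force: [0.1, 0.2, -3.6]
finger_gap: 26.4
grip_force: 51.3
```

Call:
step_arm(
  commands=[
    [[0, 0, -0.003, 0, 0, 0, 1], [0, 0, -0.006, 0, 0, 0, 1], [0, 0, -0.006, 0, 0, 0, 1]],
  ],
)

```text
time_s: 14.65
eef_pos: [587.9, 227.3, 140.6]
ee_rot: [[-0.988, -0.155, 0.0], [-0.155, 0.988, 0.0], [-0.0, 0.0, -1.0]]
force: [-0.8, 0.3, -3.0]
finger_gap: 26.3
grip_force: 51.6
```

Call:
step_arm(
  commands=[
    [[0, 0, -0.002, 0, 0, 0, 1], [0, 0, -0.004, 0, 0, 0, 1], [0, 0, -0.004, 0, 0, 0, 1]],
  ],
)

```text
time_s: 14.95
eef_pos: [588.1, 227.2, 140.3]
ee_rot: [[-0.988, -0.155, 0.001], [-0.155, 0.988, 0.0], [-0.001, -0.0, -1.0]]
force: [-1.2, -3.5, 4.0]
finger_gap: 26.3
grip_force: 56.1
```

Call:
step_arm(
  commands=[
    [[0, 0, -0.002, 0, 0, 0, 1], [0, 0, -0.003, 0, 0, 0, 1], [0, 0, -0.003, 0, 0, 0, 1]],
  ],
)

```text
time_s: 15.25
eef_pos: [588.2, 227.2, 140.1]
ee_rot: [[-0.988, -0.155, 0.001], [-0.155, 0.988, 0.0], [-0.001, 0.0, -1.0]]
force: [-2.9, -4.3, 10.0]
finger_gap: 26.1
grip_force: 59.0
```

```bash
python3 - <<'E'
from h import *
o=get_obs();im=snapshot("wrist");s=snapshot("scene");R=np.array(o["ee_rot"]);print(o["eef_pos"],o["force"],o["ft_torque"],R)
cv2.imwrite("pics/w5.png",np.hstack([cv2.resize(im[150:400,150:490,::-1],(544,400)),cv2.resize(s[100:230,340:423,::-1],(256,400))]))
E
```

```text
[588.223 227.181 140.118] [-2.901 -4.346 10.008] [-0.041  0.71   0.199] [[-0.988 -0.155  0.001]
 [-0.155  0.988  0.   ]
 [-0.001  0.    -1.   ]]
```

View pics/w5.png

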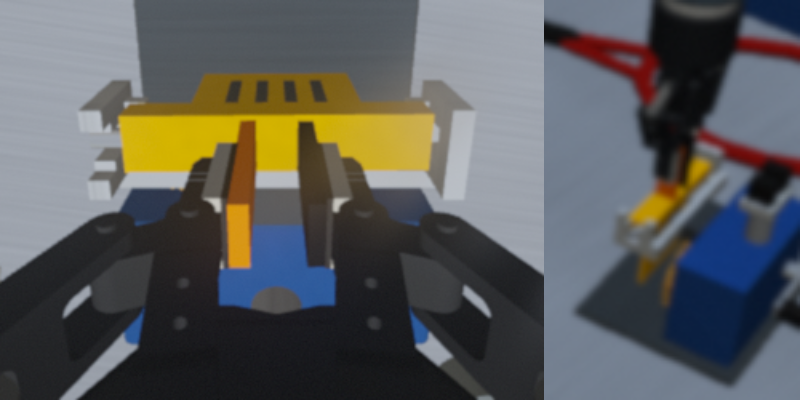

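The block sits between the ears (left ear at 80–130, right ear from 437), down on its ledges with about 10 N. Release gradually.

Call:
step_arm(
  commands=[
    [[0, 0, 0, 0, 0, 0, 0.3], [0, 0, 0, 0, 0, 0, 0.2], [0, 0, 0, 0, 0, 0, 0.1], [0, 0, 0, 0, 0, 0, 0], [0, 0, 0, 0, 0, 0, -0.2], [0, 0, 0, 0, 0, 0, -0.5], [0, 0, 0, 0, 0, 0, -1], [0, 0, 0, 0, 0, 0, -1], [0, 0, 0, 0, 0, 0, -1], [0, 0, 0, 0, 0, 0, -1]],
  ],
  squeeze=20,
)

```text
time_s: 16.35
eef_pos: [587.9, 227.1, 138.8]
ee_rot: [[-0.988, -0.155, 0.0], [-0.155, 0.988, -0.0], [-0.0, -0.0, -1.0]]
force: [-0.4, -0.6, 0.5]
finger_gap: 85.3
grip_force: 0.0
```

Call:
step_arm(
  commands=[
    [[0, 0, 0.03, 0, 0, 0, -1], [0, 0, 0.08, 0, 0, 0, -1], [0, 0, 0.16, 0, 0, 0, -1], [0, 0, 0.28, 0, 0, 0, -1], [0, 0, 0.4, 0, 0, 0, -1], [-0.08, 0, 0.55, 0, 0, 0, -1], [-0.14, 0, 0.6, 0, 0, 0, -1], [-0.14, 0, 0.6, 0, 0, 0, -1], [-0.14, 0, 0.6, 0, 0, 0, -1]],
  ],
)

```text
time_s: 17.25
eef_pos: [553.1, 227.4, 289.5]
ee_rot: [[-0.988, -0.155, 0.001], [-0.155, 0.988, 0.0], [-0.002, 0.0, -1.0]]
force: [0.5, -0.6, 1.0]
finger_gap: 85.0
grip_force: 0.0
```

```bash
python3 - <<'E'
from h import *
o=get_obs();m=camera_model("wrist");im=snapshot("wrist");s=snapshot("scene");print(o["eef_pos"],o["force"],o["finger_gap"],o["time_s"])
p=proj(m,[588,227,130]);x,y=p.astype(int);y=min(max(y,55),345);print(p)
cv2.imwrite("pics/w6.png",np.hstack([cv2.resize(im[y-50:y+50,x-68:x+68,::-1],(544,400),interpolation=2),cv2.resize(s[100:230,340:423,::-1],(256,400))]))
E
```

```text
[553.051 227.352 289.502] [ 0.55  -0.565  0.956] 85.0009665824007 17.25
[317.746 212.63 ]
```

View pics/w6.png

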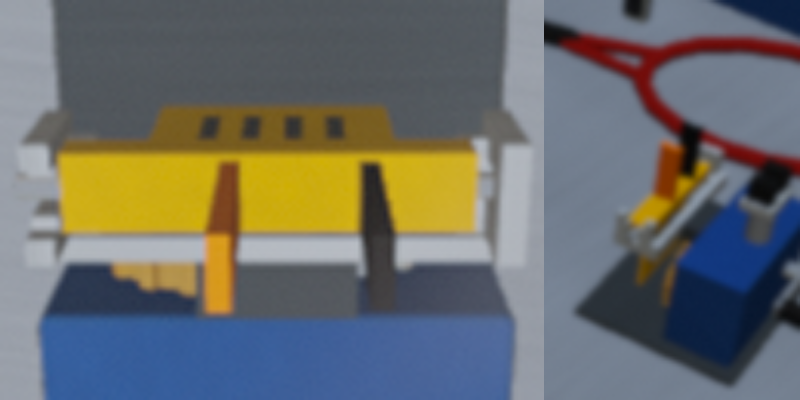

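The guard sits in the yoke. The pin bridges the gap to the right ear at (485,185), and the tabs span 204–395 px, about 46 mm, which is the pin's fully-out spacing. The gripper is clear, so I'm handing in.

```bash
python3 -c "from plant import *; print(close_job())"
```

```text
the job is handed in; nothing more can be done
None
```

The yellow guard now hangs fully down in the clamp stand's yoke with the hinge pin sprung out; the press reading was about 10 N (limit 25 N) when I set it down, and the job was handed in after about 17 of the 58 s.

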